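# Open the locked food-waste caddy by its hand lever and ease the lid shut

## Robot

A 6-joint arm with a two-finger parallel gripper is mounted at the origin on a cart in front of the work surface, level with it; the furniture and walls round the work are solid. World frame = base frame: x ahead of the robot, y to its left, z up, the work surface at z = 0. Lengths are in m, angles in rad, forces in N, time in s.
With the tool pointing down it reaches from about 0.25 to 0.775 m from the base axis. Payload 4 kg.
Tool frame: the origin (TCP) lies at the very end of the fingers, on their centre line; the grasp point (between the pads) lies 19 mm behind it (robot.tcp_to_grasp is the distance from the TCP to the grasp point, in m); z points along the fingers, y is the line along which they close (so a half turn about z gives the same grasp; the last joint's range is limited). The gripper opens to 94 mm and grips with 3 to 60 N. Pads are 16 mm wide; open, the fingers measure 119 mm over their backs; the gripper's body (75 mm by 177 mm) begins 78 mm behind the grasp point.
Start: joints at [1.072, 0.087, 1.371, -0, 1.684, -0.103], TCP at [0.212, 0.507, 0.206] pointing down, gripper open.
Joint ranges: [-3.1, 3.1], [-0.76, 2.03], [0.27, 2.55], [-1.08, 4.22], [0.17, 2.65], [-2.57, 2.57]. Speed limits (rad/s): [2.79, 2.79, 3.14, 3.14, 3.14, 3.14].

## Interface

Orientations are given as [roll, pitch, yaw] about the fixed x, y, z axes, in that order (R = Rz(yaw) Ry(pitch) Rx(roll)).
In Python, from bench import robot gives the robot as it stands.
- The arm moves only by the shell command python3 nudge.py 'ROWS'. ROWS is rows parted by semicolons, their numbers by spaces, 1 to 20 of them, each of 5 numbers: the finger opening in m, then dx, dy, dz in m, then a turn about the tool's z in rad; each row shifts and turns the commanded pose from where the row before left it, along the tool's axes as they then stand; what a row does not reach is not made up. A row lasts 1/12 s, in which the tool goes at most 0.0417 m and 0.125 rad, less where a joint would pass 70% of its speed; a pose out of reach is approached as far as the arm can. The fingers move at their own pace and stop on an object; the grip force is fixed at half the most. Time passes only in rows, so rows that do not move let the fingers close. It prints the time, the measured TCP pose, the force, the opening and the grip force at its end.
- robot.get_obs(): the state, without advancing time (a new reading comes with each control period).
- robot.snapshot(name): name is "scene" or "top" or "wrist"; returns a dict with "color" (480x640x3 uint8, blue, green, red), "fx", "fy", "cx", "cy" (pixels), "extrinsics" (4x4, takes a point from world to camera coordinates). Camera axes: x right, y down, z forward; pixel columns grow to the right and rows downward; lengths in m; the calibration is good to about 2 mm. A picture is of the moment at which its call begins. There is no depth.
- robot.close_job(): hands the job in; it is judged then, once.
The state is a dict: "time": time; "joint_positions": joint angles; "qvel": joint speeds; "joint_torque": joint torques, N m; "tool_pos": TCP position; "ee_rot": TCP orientation; "wrist_force": force on the tool from outside, world axes, zero at the start; "wrist_torque": the same for the moment, N m; "width": finger opening in m; "finger_force": force on a finger pad.
Only numpy, scipy, OpenCV 4.12 (cv2) and the standard library are available. Lean on these libraries where they do the work, as an engineer would, in place of code of your own. Each camera call takes 0.05 s, during which the arm holds its last target. There are 200 camera calls.

## Task

Open the food-waste caddy so that I can tip my peelings in: push its lid catch back towards you, clear of the lid, then press the hand lever right down so that the lid stands wide open, and keep it there for about three seconds. Then let the lever up slowly, over two seconds or more, so that the lid comes all the way down without slamming, and push the catch fully home over the lid again. Only push and press with the fingertips, move the lid by its lever alone and not by hand, and leave the glass and the mug standing where they are.

Things in the scene. Friction and masses are not known exactly. Their poses are not given: they have to be found in the camera images.
- caddy: food-waste caddy: metal box with a dark foot, 180 mm deep (x), 200 wide (y), top at 160 mm, fixed to the worktop. Origin: centre of its underside; z up; -x is its front, facing roughly the robot. The front of its top (x = -94 to -40 mm) is a fixed grey deck with the lid catch; behind it lies the lid. The hand lever is on its right-hand (-y) side and sticks out past the front
- lever_pad (a point): centre of the top of the hand lever's ribbed black pad, 50 mm (x) by 66 (y); at rest at (-165, -78, 135) mm in the caddy's frame. It turns with the lever in the caddy's x-z plane about a pivot at x = -30, z = 85 mm; fully pressed it is at (-174, -78, 83). Only the lid's weight resists: 2 to 6 N at the pad, 1 when open. No spring or catch: let go, the lid falls shut hard
- lock_tab (a point): middle of the top of the lid catch's tab (dark thumb slide mid-deck). Tab 38 mm wide (y), 8 thick (x), 18 above its flat plate; in the caddy's frame its top is at z = 182 mm, the plate's at 164. The plate reaches 16 mm in front of and 23 behind the tab's middle. Slides along the caddy's x only; about 2 N moves it, it stays where left. Tab's middle: x = -50 mm locked, -70 free
- caddy_lock (a joint): travel of the lid catch in m: 0 = fully home over the lid's front edge (the lid cannot rise), 0.020 = pushed right back towards the caddy's front (-x), lid free
- caddy_lever (a joint): angle of the hand lever in rad: 0 = up (lid shut), 0.37 = pressed right down to its stop
- caddy_lid (a joint): angle of the lid in rad: 0 = shut, 1.21 = wide open (lever right down). It is hinged along the caddy's rear top edge and tied to the lever by a push rod on the right-hand side; it turns about 3 to 4 times as fast as the lever. It rises away from the deck and the lever, 125 mm long from hinge to front edge
- glass: plain drinking glass, loose, 81 mm across and 93 mm tall, origin at the centre of its underside; stands in front of the caddy, left of the lever: a bystander
- mug: green mug, loose, 86 by 118 mm with its handle, 96 mm tall, origin at its underside; stands by the caddy's left side: a bystander

How it is judged:
On the way, in this order (a step that is already met when the one before it is completed fails the run):
1. the catch is pushed back clear of the lid (at least 16 of its 20 mm), lid still shut (value of joint caddy_lock above 0.016 m and value of joint caddy_lid below 0.05 rad), for 0.2 s.
2. the lid stands wide open (over 1.0 rad) for 2 s (value of joint caddy_lid above 1 rad), for 2 s.
3. the lid is down again (under 0.03 rad) (value of joint caddy_lid below 0.03 rad), for 0.2 s.
At the end, for the whole second after the job is handed in: lid shut (under 0.03 rad) and lever up (under 0.02 rad), the catch pushed home over the lid (within 4 mm), glass and mug upright within 20 mm of where they stood (value of joint caddy_lock below 0.004 m and value of joint caddy_lid below 0.03 rad and value of joint caddy_lever below 0.02 rad and angle between each of glass, mug's own z axis and vertical below 0.1 rad and distance of each of glass, mug from where it was at the start of the episode below 0.02 m); the robot touches nothing.
It fails at once if the lid slams: it falls faster than 2.5 rad/s (velocity of joint caddy_lid below -2.5 rad/s).
It fails at once if the lid is moved or leant on by hand (more than 3 N on it) (contact force between any of the fingers, the arm and caddy_lid above 3 N).
It fails at once if the glass or the mug is shifted more than 20 mm, lifted or tipped (distance of any of glass, mug from where it was at the start of the episode above 0.02 m or angle between any of glass, mug's own z axis and vertical above 0.2 rad).
It also fails if it takes over 67 s, if anything falls off the work surface, if the arm or the gripper's body presses on something with over 40 N, if the wrist force passes 120 N, or if a joint passes its speed limit or range.

## Working session

There is one attempt and no reset: what is moved stays moved. The work goes in short steps, Python scripts to look and compute and a shell command to move; the robot and the scene stay as the last step left them, time stands still between calls to the robot, and variables do not carry over. Pictures are saved under pics/ and viewed, at most 10 in all, crops included, and the job is handed in when it is done.

```bash
ls; mkdir -p pics
python3 - <<'E'
from bench import robot
import cv2, numpy as np
for n in ("scene","top"):
    s=robot.snapshot(n); cv2.imwrite(f"pics/{n}0.png",s["color"])
    print(n,s["fx"],s["fy"],s["cx"],s["cy"],np.round(s["extrinsics"],4).tolist())
print(robot.get_obs())
E
```

```text
bench.py
nudge.py
pics
scene 448.38769842088027 448.38769842088027 321.5385108566356 247.2350617497597 [[0.4503, -0.8929, -0.007, -0.2336], [-0.6226, -0.3084, -0.7192, 0.4829], [0.64, 0.3282, -0.6947, 0.5216], [0.0, 0.0, 0.0, 1.0]]
top 450.11645293790514 450.11645293790514 315.8980670346435 241.33753718426556 [[0.0049, -1.0, 0.0027, 0.0745], [-0.9854, -0.0053, -0.1704, 0.614], [0.1704, -0.0018, -0.9854, 0.8527], [0.0, 0.0, 0.0, 1.0]]
{'time': 0.1, 'joint_positions': array([ 1.07190572e+00,  8.79041391e-02,  1.37209158e+00, -3.37052363e-05,
        1.68360444e+00, -1.03141900e-01]), 'qvel': array([ 6.40910639e-05, -9.35243077e-04, -3.23059634e-03, -1.30560391e-03,
        1.71614142e-03, -4.40586492e-04]), 'joint_torque': array([ 2.69803182e-03, -3.41251838e+01, -3.03300834e+01,  7.19899382e-02,
        3.04862985e-02, -1.04756505e-04]), 'tool_pos': array([0.2118232 , 0.50703795, 0.20441449]), 'ee_rot': array([-3.13959237e+00, -1.73370179e-04,  2.74584001e+00]), 'wrist_force': array([-0.34327111,  0.98373715,  0.06770227]), 'wrist_torque': array([-0.04111994,  0.02701521, -0.01807916]), 'finger_force': 0.0, 'width': 0.09412166340301041}
```

View pics/scene0.png

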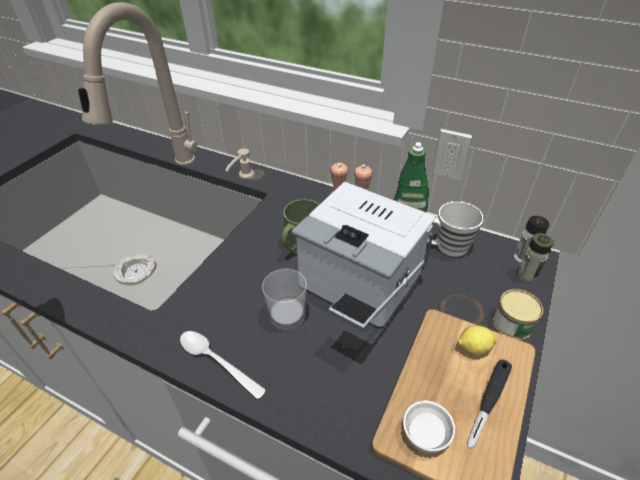

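View pics/top0.png

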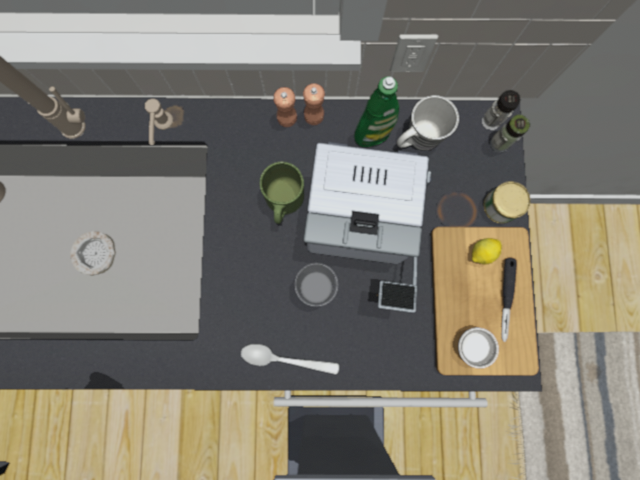

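The scene view shows the caddy, with its catch at about (350,235) and the pad at about (355,308). The top view has the catch at about (365,223), the pad at (398,296), the glass at (316,286) and the mug at (282,187). I'll refine these by thresholding for dark blobs and enlarging the crops.

```bash
cat > h.py <<'E'
import cv2, numpy as np
from bench import robot
def ray(s,u,v):
    E=np.array(s["extrinsics"]);R,t=E[:3,:3],E[:3,3]
    return -R.T@t, R.T@np.array([(u-s["cx"])/s["fx"],(v-s["cy"])/s["fy"],1])
def onz(s,u,v,z):
    o,d=ray(s,u,v); return o+d*(z-o[2])/d[2]
def proj(s,p):
    c=np.array(s["extrinsics"])@np.append(p,1); return [s["fx"]*c[0]/c[2]+s["cx"],s["fy"]*c[1]/c[2]+s["cy"]]
def cad(T,p):  # T=(x,y,yaw)
    c,s=np.cos(T[2]),np.sin(T[2]); return np.array([T[0]+c*p[0]-s*p[1],T[1]+s*p[0]+c*p[1],p[2]])
E
python3 - <<'E'
from h import *
s=robot.snapshot("top"); im=s["color"]
g=im.max(2)
for nm,(x0,y0,x1,y1),th,z in (("pad",(376,280,418,314),45,.135),("tab",(345,205,385,240),60,.17)):
    m=(g[y0:y1,x0:x1]<th).astype(np.uint8)
    n,l,st,c=cv2.connectedComponentsWithStats(m)
    for i in range(1,n):
        if st[i,4]>40:
            r=cv2.minAreaRect(np.argwhere(l==i)[:,::-1].astype(np.float32)); u,v=r[0][0]+x0,r[0][1]+y0
            print(nm,st[i,4],(u,v),r[1:],onz(s,u,v,z))
c=cv2.resize(im[135:325,295:440],None,fx=4,fy=3.15*4/3.15,interpolation=cv2.INTER_CUBIC)[:760]
cv2.imwrite("pics/topc.png",cv2.resize(im[140:320,290:440],(500,600),interpolation=cv2.INTER_CUBIC))
s=robot.snapshot("scene"); cv2.imwrite("pics/scenec.png",cv2.resize(s["color"][180:340,260:450],(712,600),interpolation=cv2.INTER_CUBIC))
E
```

```text
pad 48 (377.0, 290.5) ((21.0, 2.0), 90.0) [ 0.51049194 -0.0321129   0.135     ]
pad 600 (397.6999988555908, 295.4000005722046) ((31.256752014160156, 20.71380043029785), 7.125016689300537) [ 0.5019486  -0.06900077  0.135     ]
tab 307 (364.2153854370117, 220.77692317962646) ((25.179048538208008, 15.380306243896484), 7.125016689300537) [ 0.63046182 -0.00700188  0.17      ]
```

View pics/topc.png

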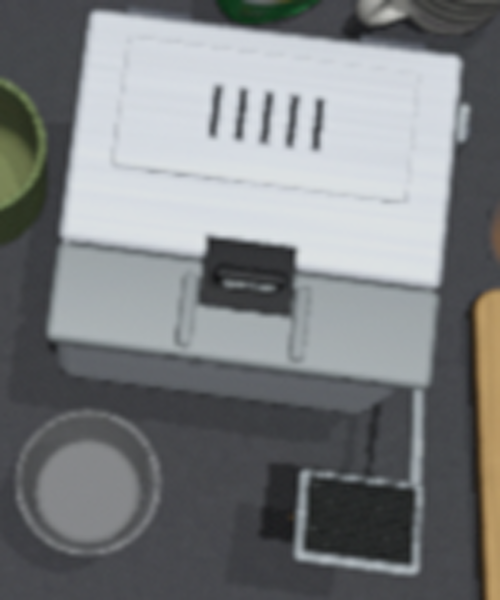

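View pics/scenec.png

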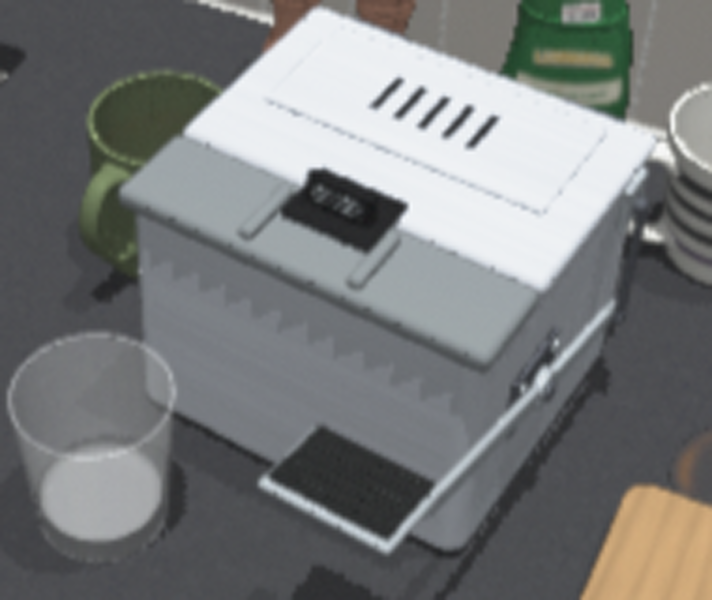

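The top crop shows the deck front edge running from (305,242) to (419,255), the lid rear corners at (318,143) and (428,156), and the pad centred at (398,296). The scene crop agrees: yaw is about -7°, and the glass is left of the pad. Next I compute the pose and cross-check it in both views.

Run:
```python
from h import *
s=robot.snapshot("top"); s2=robot.snapshot("scene")
P=lambda x,y:(290+x*.3-.35,140+y*.3-.35)
pts={k:onz(s,*P(*q),.16) for k,q in dict(dl=(50,340),dr=(432,385),ll=(92,10),lr=(460,55)).items()}
for k in pts: print(k,pts[k].round(4))
e=pts['dl']-pts['dr']; e2=pts['ll']-pts['lr']
for a in (e,e2): print(np.linalg.norm(a),np.arctan2(-a[0],a[1]))
pad=onz(s,398.1,295.9,.135); print("pad",pad)
# triangulate pad with scene view: blob centre there
g=s2["color"].max(2)[290:325,325:385]; m=(g<45).astype(np.uint8)
n,l,st,c=cv2.connectedComponentsWithStats(m)
for i in range(1,n):
    if st[i,4]>60: print("scene blob",st[i],c[i]+[325,290],onz(s2,*(c[i]+[325,290]),.135))
for yaw in (-.11,-.12,-.13):
    T0=pad-cad((0,0,yaw),np.array([-.165,-.078,0])); T=(T0[0],T0[1],yaw)
    print(yaw,np.round(T,4))
    for nm,p in dict(dl=(-.094,.1,.16),dr=(-.094,-.1,.16),tab=(-.05,0,.182),platefront=(-.066,0,.164),plateback=(-.027,0,.164),padFL=(-.19,-.045,.135),padFR=(-.19,-.111,.135)).items():
        w=cad(T,p); print("  ",nm,np.round(w,4),"top",np.round(proj(s,w),1),"crop",np.round((np.array(proj(s,w))-[290,140])/.3),"scenecrop",np.round((np.array(proj(s2,w))-[260,180])*3.75))
go=onz(s,*P(90,480),.093); print("glass rim",go, "base",onz(s,*P(88,490),.0))
# hypothetical fit
```

```text
dl [0.5943 0.0978 0.16  ]
dr [ 0.5713 -0.1042  0.16  ]
ll [0.7792 0.0763 0.16  ]
lr [ 0.7543 -0.1259  0.16  ]
0.20329461463088344 -0.11352428090447156
0.2036785865952496 -0.1222751813910888
pad [ 0.50106293 -0.06969345  0.135     ]
-0.11 [ 0.6736 -0.0103 -0.11  ]
   dl [0.5912 0.0994 0.16  ] top [303.7 243.4] crop [ 46. 345.] scenecrop [114. 189.]
   dr [ 0.5692 -0.0994  0.16  ] top [416.5 256.3] crop [422. 388.] scenecrop [481. 352.]
   tab [ 0.6239 -0.0048  0.182 ] top [363.7 223. ] crop [246. 277.] scenecrop [338. 178.]
   platefront [ 0.608 -0.003  0.164] top [361.8 233.9] crop [239. 313.] scenecrop [319. 225.]
   plateback [ 0.6468 -0.0073  0.164 ] top [363.9 212.5] crop [246. 242.] scenecrop [360. 179.]
   padFL [ 0.4798 -0.0341  0.135 ] top [378.5 307.8] crop [295. 559.] scenecrop [259. 479.]
   padFR [ 0.4726 -0.0997  0.135 ] top [415.4 312.1] crop [418. 574.] scenecrop [393. 547.]
-0.12 [ 0.6742 -0.012  -0.12  ]
   dl [0.5929 0.0985 0.16  ] top [304.2 242.5] crop [ 47. 342.] scenecrop [117. 187.]
   dr [ 0.5689 -0.1     0.16  ] top [416.9 256.5] crop [423. 388.] scenecrop [4
[... 535 characters left out ...]
 ] top [304.7 241.5] crop [ 49. 338.] scenecrop [120. 186.]
   dr [ 0.5686 -0.1007  0.16  ] top [417.3 256.6] crop [424. 389.] scenecrop [483. 354.]
   tab [ 0.6252 -0.0073  0.182 ] top [365.2 222.3] crop [251. 274.] scenecrop [344. 178.]
   platefront [ 0.6093 -0.0052  0.164 ] top [363.  233.2] crop [243. 311.] scenecrop [324. 225.]
   plateback [ 0.648  -0.0102  0.164 ] top [365.5 211.9] crop [252. 240.] scenecrop [367. 180.]
   padFL [ 0.4806 -0.0337  0.135 ] top [378.2 307.4] crop [294. 558.] scenecrop [259. 477.]
   padFR [ 0.472  -0.0992  0.135 ] top [415.1 312.4] crop [417. 575.] scenecrop [391. 548.]
glass rim [0.52545665 0.07593425 0.093     ] base [0.52640307 0.07679328 0.        ]
```

The pose is consistent across both views: caddy about (0.6755, -0.013), yaw -0.122; pad (0.501, -0.070); tab (0.6255, -0.0065). Now I turn the tool so its y lies along the caddy's y, lift, close the fingers and travel to a hover behind the tab.

```bash
python3 nudge.py '0 0 0 -0.02 -0.0913;0 0 0 -0.02 -0.0913;0 0 0 -0.02 -0.0913' && python3 nudge.py '0 -0.027 -0.0255 0 0;0 -0.027 -0.0255 0 0;0 -0.027 -0.0255 0 0;0 -0.027 -0.0255 0 0;0 -0.027 -0.0255 0 0;0 -0.027 -0.0255 0 0;0 -0.027 -0.0255 0 0;0 -0.027 -0.0255 0 0;0 -0.027 -0.0255 0 0;0 -0.027 -0.0255 0 0;0 -0.027 -0.0255 0 0;0 -0.027 -0.0255 0 0;0 -0.027 -0.0255 0 0;0 -0.027 -0.0255 0 0;0 -0.027 -0.0255 0 0;0 -0.027 -0.0255 0 0;0 -0.027 -0.0255 0 0;0 -0.027 -0.0255 0 0' && python3 nudge.py '0 0 0 0 0;0 0 0 0 0;0 0 0 0 0'
```

```text
time: 0.55
tool_pos: [0.2119, 0.5072, 0.2656]
ee_rot: [-3.14, -0.001, 3.024]
wrist_force: [0.3, -0.5, -0.0]
width: 0.0777
finger_force: 0.0
time: 2.05
tool_pos: [0.6395, -0.0088, 0.2653]
ee_rot: [3.141, -0.0, 3.019]
wrist_force: [-0.2, -1.0, -0.8]
width: 0.0003
finger_force: 0.0
time: 2.3
tool_pos: [0.6384, -0.0068, 0.2652]
ee_rot: [3.141, -0.001, 3.02]
wrist_force: [-0.5, 0.4, 0.7]
width: 0.0006
finger_force: 0.0
```

```bash
python3 nudge.py '0 -0.005 0 0.02 0;0 0 0 0.02 0;0 0 0 0.02 0;0 0 0 0.01 0;0 0 0 0.007 0;0 0 0 0 0'
python3 - <<'E'
from h import *
s=robot.snapshot("scene");cv2.imwrite("pics/sc1.png",cv2.resize(s["color"][140:260,290:430],(700,600),interpolation=cv2.INTER_CUBIC))
E
```

```text
time: 2.8
tool_pos: [0.6425, -0.0067, 0.1874]
ee_rot: [3.141, -0.002, 3.021]
wrist_force: [0.7, 0.6, 0.9]
width: 0.0004
finger_force: 0.0
```

View pics/sc1.png

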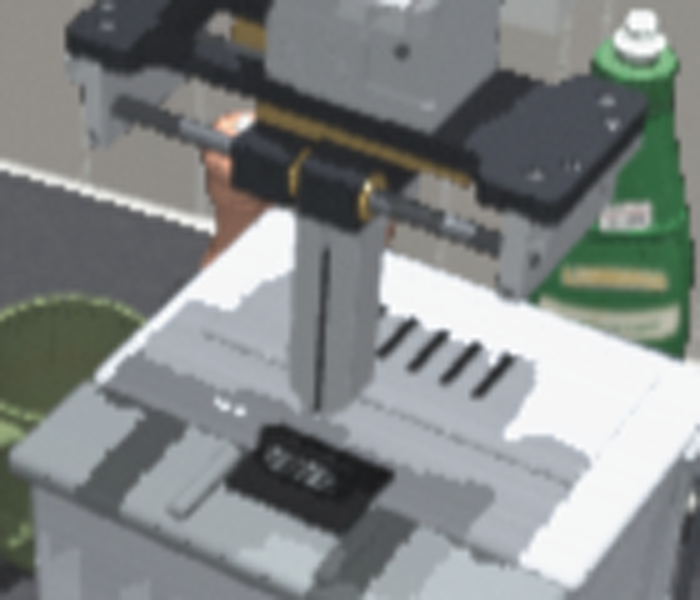

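The closed fingertips at crop (320,408) sit just behind the tab at crop (320,450), as planned. Now I lower them behind the tab and push the catch back.

```bash
python3 nudge.py '0 0 0 0.007 0;0 0 0 0.007 0;0 0 0 0 0' && python3 nudge.py '0 0.004 0 0 0;0 0.004 0 0 0;0 0.004 0 0 0;0 0.004 0 0 0;0 0 0 0 0' && python3 nudge.py '0 0.003 0 0 0;0 0.003 0 0 0;0 0.002 0 0 0;0 0.001 0 0 0;0 0 0 0 0'
```

```text
time: 3.1
tool_pos: [0.6432, -0.0077, 0.1734]
ee_rot: [3.141, -0.001, 3.02]
wrist_force: [0.2, -0.1, 0.5]
width: 0.0004
finger_force: 0.0
time: 3.52
tool_pos: [0.6271, -0.0058, 0.175]
ee_rot: [3.142, 0.0, 3.02]
wrist_force: [0.7, 0.6, 0.5]
width: 0.0002
finger_force: 0.0
time: 3.93
tool_pos: [0.6186, -0.0047, 0.1749]
ee_rot: [3.141, 0.0, 3.02]
wrist_force: [2.0, 0.1, 0.2]
width: 0.0005
finger_force: 0.3
```

```bash
python3 nudge.py '0 0.0015 0 0 0;0 0.0015 0 0 0;0 0 0 0 0;0 0 0 0 0' && python3 nudge.py '0 -0.006 0 0 0;0 -0.003 0 -0.01 0;0 0 0 -0.025 0;0 0 0 0 0'
python3 - <<'E'
from h import *
s=robot.snapshot("top");T=(.6755,-.013,-.122)
print([np.round(proj(s,cad(T,p)),1) for p in ((-.066,0,.164),(-.086,0,.164))])
g=s["color"].max(2)
print(g[222:252,362].tolist())
E
```

```text
time: 4.27
tool_pos: [0.6173, -0.0046, 0.1747]
ee_rot: [3.141, 0.004, 3.02]
wrist_force: [5.4, -0.4, -0.7]
width: 0.0005
finger_force: 2.6
time: 4.6
tool_pos: [0.6264, -0.0057, 0.2144]
ee_rot: [3.141, 0.006, 3.02]
wrist_force: [0.2, -0.8, 2.1]
width: 0.0004
finger_force: 0.0
[array([362.9, 232.8]), array([361.6, 243.9])]
[34, 25, 21, 21, 21, 21, 20, 20, 18, 23, 41, 56, 59, 81, 110, 88, 63, 60, 60, 60, 61, 71, 116, 162, 168, 158, 134, 105, 95, 104]
```

The catch plate's front edge is now at row 243, against a predicted 243.9, so the catch is fully back. Moving over the lever pad.

```bash
python3 nudge.py '0 0.023 -0.016 0 0;0 0.023 -0.016 0 0;0 0.023 -0.016 0 0;0 0.023 -0.016 0 0;0 0.023 -0.015 0 0;0 0 0 0.02 0;0 0 0 0.02 0;0 0 0 0.02 0;0 0 0 0 0;0 0 0 0 0'
```

```text
time: 5.48
tool_pos: [0.4996, -0.0696, 0.1478]
ee_rot: [3.141, -0.004, 3.02]
wrist_force: [1.4, 1.0, 0.6]
width: 0.0003
finger_force: 0.0
```

```bash
python3 nudge.py '0 0 0 0.005 0;0 0 0 0.005 0;0 0 0 0.005 0;0 0 0 0.005 0;0 0 0 0.005 0;0 0 0 0.005 0;0 0 0 0 0' && python3 nudge.py '0 0.001 0 0.005 0;0 0.001 0 0.005 0;0 0.001 0 0.005 0;0 0.001 0 0.005 0;0 0.001 0 0.004 0;0 0 0 0.003 0;0 0 0 0 0;0 0 0 0 0'
python3 - <<'E'
from h import *
s=robot.snapshot("scene");cv2.imwrite("pics/sc2.png",s["color"][60:380,200:520])
E
```

```text
time: 6.07
tool_pos: [0.5003, -0.0699, 0.1194]
ee_rot: [-3.141, -0.002, 3.02]
wrist_force: [-3.2, -0.4, 4.7]
width: 0.0006
finger_force: 2.0
time: 6.73
tool_pos: [0.4965, -0.0694, 0.0926]
ee_rot: [3.142, 0.001, 3.02]
wrist_force: [0.6, 0.4, 2.8]
width: 0.0003
finger_force: 1.2
```

View pics/sc2.png

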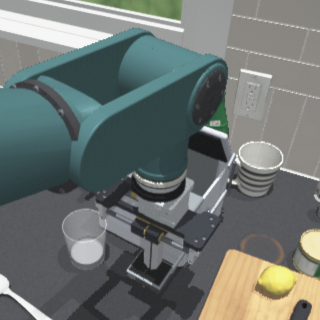

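The pad is pressed under the fingertips at crop (150,268), the lid is rising at about (215,170), and the glass hasn't moved. Pressing on down to the stop.

```bash
python3 nudge.py '0 0.001 0 0.003 0;0 0.001 0 0.003 0;0 0 0 0 0;0 0 0 0 0' && python3 nudge.py '0 0 0 0.002 0;0 0 0 0 0;0 0 0 0 0'
```

```text
time: 7.12
tool_pos: [0.4936, -0.0689, 0.0859]
ee_rot: [3.141, -0.001, 3.02]
wrist_force: [1.1, -0.3, 2.9]
width: 0.0002
finger_force: 0.7
time: 7.37
tool_pos: [0.4938, -0.069, 0.0846]
ee_rot: [3.141, -0.001, 3.02]
wrist_force: [-0.9, 0.1, 4.2]
width: 0.0004
finger_force: 2.1
```

```bash
python3 nudge.py '0 0 0 0.002 0;0 0 0 0 0;0 0 0 0 0' && python3 nudge.py '0 0 0 0.0015 0;0 0 0 0 0;0 0 0 0 0'
python3 - <<'E'
from h import *
s=robot.snapshot("top");cv2.imwrite("pics/top2.png",s["color"][100:340,220:480])
E
```

```text
time: 7.62
tool_pos: [0.4939, -0.069, 0.0842]
ee_rot: [-3.142, 0.0, 3.02]
wrist_force: [-3.4, 0.7, 11.3]
width: 0.0003
finger_force: 5.7
time: 7.87
tool_pos: [0.494, -0.069, 0.084]
ee_rot: [-3.141, 0.001, 3.02]
wrist_force: [-6.3, 1.6, 17.1]
width: 0.0007
finger_force: 8.4
```

View pics/top2.png

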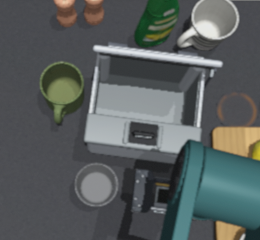

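The lid stands wide open behind the deck, the catch is back at crop (143,133), and the glass and mug are unmoved. Holding for 3 s.

```bash
Z='0 0 0 0 0'; python3 nudge.py '0 0 0 0 0;0 0 0 0 0;0 0 0 0 0;0 0 0 0 0;0 0 0 0 0;0 0 0 0 0;0 0 0 0 0;0 0 0 0 0;0 0 0 0 0;0 0 0 0 0;0 0 0 0 0;0 0 0 0 0;0 0 0 0 0;0 0 0 0 0;0 0 0 0 0;0 0 0 0 0;0 0 0 0 0;0 0 0 0 0' && python3 nudge.py '0 0 0 0 0;0 0 0 0 0;0 0 0 0 0;0 0 0 0 0;0 0 0 0 0;0 0 0 0 0;0 0 0 0 0;0 0 0 0 0;0 0 0 0 0;0 0 0 0 0;0 0 0 0 0;0 0 0 0 0;0 0 0 0 0;0 0 0 0 0;0 0 0 0 0' && python3 nudge.py '0 0 0 -0.0015 0;0 0 0 -0.0015 0;0 -0.0003 0 -0.0015 0;0 -0.0003 0 -0.0015 0;0 -0.0003 0 -0.0015 0;0 -0.0003 0 -0.0015 0;0 -0.0003 0 -0.0015 0;0 -0.0003 0 -0.0015 0;0 -0.0003 0 -0.0015 0;0 -0.0003 0 -0.0015 0;0 -0.0003 0 -0.0015 0;0 -0.0003 0 -0.0015 0;0 -0.0003 0 -0.0015 0;0 -0.0003 0 -0.0015 0;0 -0.0003 0 -0.0015 0;0 -0.0003 0 -0.0015 0'
```

```text
time: 9.42
tool_pos: [0.494, -0.069, 0.084]
ee_rot: [-3.141, 0.001, 3.02]
wrist_force: [-5.4, 1.7, 16.3]
width: 0.0
finger_force: 8.4
time: 10.67
tool_pos: [0.494, -0.0691, 0.084]
ee_rot: [-3.141, 0.001, 3.02]
wrist_force: [-5.8, 2.0, 15.5]
width: 0.0005
finger_force: 8.4
time: 12.0
tool_pos: [0.4983, -0.0696, 0.1053]
ee_rot: [-3.142, 0.0, 3.02]
wrist_force: [-3.7, 0.8, 3.8]
width: 0.0005
finger_force: 1.8
```

```bash
python3 nudge.py '0 -0.0002 0 -0.0014 0;0 -0.0002 0 -0.0014 0;0 -0.0002 0 -0.0014 0;0 -0.0002 0 -0.0014 0;0 -0.0002 0 -0.0014 0;0 -0.0002 0 -0.0014 0;0 -0.0002 0 -0.0014 0;0 -0.0002 0 -0.0014 0;0 -0.0002 0 -0.0014 0;0 -0.0002 0 -0.0014 0;0 -0.0002 0 -0.0014 0;0 -0.0002 0 -0.0014 0;0 -0.0002 0 -0.0014 0;0 -0.0002 0 -0.0014 0;0 -0.0002 0 -0.0014 0;0 -0.0002 0 -0.0014 0' && python3 nudge.py '0 0 0 -0.001 0;0 0 0 -0.001 0;0 0 0 -0.001 0;0 0 0 -0.001 0;0 0 0 -0.001 0;0 0 0 -0.001 0;0 0 0 -0.001 0;0 0 0 0 0'
```

```text
time: 13.33
tool_pos: [0.5022, -0.0701, 0.1278]
ee_rot: [3.142, 0.002, 3.02]
wrist_force: [2.7, -1.2, 2.5]
width: 0.0005
finger_force: 1.6
time: 14.0
tool_pos: [0.5015, -0.0699, 0.1347]
ee_rot: [3.141, 0.0, 3.02]
wrist_force: [1.7, 0.9, 2.3]
width: 0.0008
finger_force: 1.9
```

```bash
python3 nudge.py '0 0 0 -0.001 0;0 0 0 -0.001 0;0 0 0 -0.001 0;0 0 0 -0.001 0;0 0 0 -0.001 0;0 0 0 0 0;0 0 0 0 0' && python3 nudge.py '0 0 0 -0.025 0;0 0 0 -0.025 0;0 0 0 -0.025 0;0 0 0 0 0'
python3 - <<'E'
from h import *
s=robot.snapshot("scene");cv2.imwrite("pics/sc3.png",s["color"][60:380,200:520])
E
```

```text
time: 14.58
tool_pos: [0.5007, -0.0698, 0.1388]
ee_rot: [3.141, -0.002, 3.02]
wrist_force: [0.3, -0.0, -1.0]
width: 0.0003
finger_force: 0.0
time: 14.92
tool_pos: [0.5036, -0.0706, 0.22]
ee_rot: [-3.14, 0.009, 3.02]
wrist_force: [1.5, -0.3, 1.3]
width: 0.0004
finger_force: 0.0
```

View pics/sc3.png

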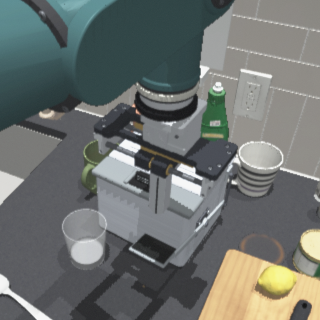

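The lid is shut flat and the lever is up, with the pad at crop (152,248). Now I go in front of the tab and push it home.

```bash
python3 nudge.py '0 -0.018 0.0195 0 0;0 -0.018 0.0195 0 0;0 -0.018 0.0195 0 0;0 -0.018 0.0195 0 0;0 0 0 0 0;0 0 0 0.02 0;0 0 0 0.01 0;0 0 0 0.01 0;0 0 0 0 0;0 0 0 0 0'
```

```text
time: 15.8
tool_pos: [0.5813, -0.0016, 0.1731]
ee_rot: [-3.142, -0.003, 3.019]
wrist_force: [-0.1, 0.4, 1.3]
width: 0.0006
finger_force: 0.0
```

```bash
python3 nudge.py '0 -0.004 0 0 0;0 -0.004 0 0 0;0 -0.004 0 0 0;0 -0.004 0 0 0;0 -0.004 0 0 0;0 -0.004 0 0 0;0 -0.004 0 0 0;0 -0.002 0 0 0;0 0 0 0 0' && python3 nudge.py '0 -0.001 0 0 0;0 -0.001 0 0 0;0 -0.001 0 0 0;0 0 0 0 0;0 0 0 0 0'
```

```text
time: 16.55
tool_pos: [0.6104, -0.0047, 0.1745]
ee_rot: [-3.141, -0.005, 3.02]
wrist_force: [-6.7, -0.0, 4.0]
width: 0.0007
finger_force: 3.4
time: 16.97
tool_pos: [0.6106, -0.0047, 0.1745]
ee_rot: [-3.141, -0.011, 3.02]
wrist_force: [-13.3, 0.8, 6.0]
width: 0.0006
finger_force: 6.8
```

```bash
python3 nudge.py '0 0.005 0 0 0;0 0.008 0 0 0;0 0.01 0 -0.01 0;0 0.02 0 -0.03 0;0 0.035 -0.02 -0.02 0;0 0.035 -0.02 0 0;0 0.035 -0.02 0 0;0 0 0 0 0;0 0 0 0 0'
python3 - <<'E'
from h import *
a=cv2.imread("pics/top0.png"); s=robot.snapshot("top"); b=s["color"]
for u in (360,362,364): print(a[222:250,u].max(1).tolist(),"\n",b[222:250,u].max(1).tolist())
cv2.imwrite("pics/cmp.png",np.hstack([cv2.resize(i[130:320,255:435],(380,400),interpolation=cv2.INTER_CUBIC) for i in (a,b)]))
E
```

```text
time: 17.72
tool_pos: [0.4626, -0.046, 0.2341]
ee_rot: [3.142, 0.003, 3.018]
wrist_force: [0.2, 0.7, -0.0]
width: 0.0006
finger_force: 0.0
[66, 60, 96, 122, 76, 50, 58, 61, 60, 59, 77, 130, 168, 175, 175, 175, 176, 176, 177, 177, 178, 178, 179, 179, 177, 162, 132, 97] 
 [68, 62, 100, 125, 79, 54, 62, 64, 64, 62, 80, 134, 173, 180, 180, 181, 181, 182, 182, 183, 183, 183, 184, 185, 181, 167, 137, 101]
[67, 58, 93, 125, 80, 52, 60, 61, 60, 59, 66, 117, 167, 175, 175, 175, 175, 176, 177, 177, 178, 178, 178, 179, 177, 167, 141, 104] 
 [70, 61, 97, 129, 85, 55, 61, 64, 64, 61, 69, 121, 172, 180, 180, 180, 181, 181, 182, 182, 183, 183, 184, 184, 183, 173, 145, 108]
[65, 56, 71, 97, 71, 55, 58, 60, 61, 60, 67, 116, 166, 175, 174, 175, 175, 176, 177, 177, 178, 178, 178, 179, 179, 172, 149, 113] 
 [67, 59, 73, 101, 76, 57, 62, 65, 65, 64, 71, 121, 172, 180, 180, 180, 180, 181, 182, 183, 183, 183, 184, 184, 184, 177, 154, 118]
```

View pics/cmp.png

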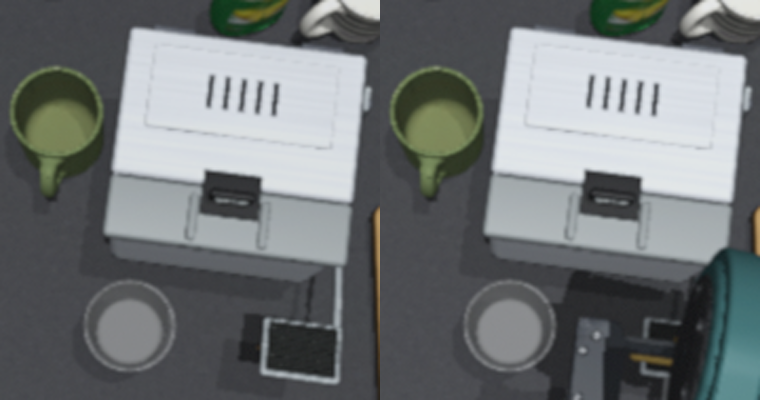

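The before and after pictures match: the catch is home to the same pixel rows, the lid is shut, the glass and mug haven't moved, and the robot is clear of everything.

```bash
python3 -c "
from bench import robot
print(robot.close_job())"
```

```text
the job is handed in; nothing more can be done
None
```

I opened the caddy with its lever and held it wide open for over three seconds, then lowered the lid slowly and pushed the catch fully home; the glass and mug stayed where they were, and the job is handed in (it returned no verdict).

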